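# Sweep the counted tablets into the trough of the counting tray

### The job

Sweep the three orange tablets along the deck of the blue counting tray with the closed fingers, over the deck's open right-hand edge, so that all three end up in the trough. Only push them: do not pick up any tablet. Leave the white tablet lying where it is on the deck, and do not disturb the vial, the oximeter or the blister pack beside the tray.

Things in the scene. Friction and masses are not known exactly. Their poses are not given: they have to be found in the camera images.
- tray: Blue tablet-counting tray, fixed to the table: 218 mm along its x, 244 mm along its y, 37 mm high. Origin on the table under the centre of the deck; x away from the robot, y to the robot's left (turned by up to 0.3 rad), z up. A rim 6 mm thick and 7 mm higher than the deck bounds the deck's near, far and left sides. The thin dark lines on the deck are flat print.
- deck (a point): Centre of the deck's flat top, 30 mm above the table; axes as the tray's. The deck covers x -103..103 mm, y -90..90 mm from here. Its right side (y = -90 mm) is open, without a lip: there it drops 24 mm into the trough.
- trough (a point): Centre of the trough's floor. The trough runs along the whole right side of the deck: 206 mm long along the tray's x, 52 mm wide (tray y -142..-90 mm), floor 6 mm above the table, 24 mm below the deck. Outer wall 37 mm high above the table; the near end wall is lower (24 mm) with a pouring lip.
- orange_1_center (a point): Orange tablet: a flat disc 24 mm across and 8 mm thick, 10 to 15 g, lying flat on the tray's deck at the start. This point is the tablet's centre (4 mm above the deck).
- orange_2_center (a point): Orange tablet: a flat disc 24 mm across and 8 mm thick, 10 to 15 g, lying flat on the tray's deck at the start. This point is the tablet's centre (4 mm above the deck).
- orange_3_center (a point): Orange tablet: a flat disc 24 mm across and 8 mm thick, 10 to 15 g, lying flat on the tray's deck at the start. This point is the tablet's centre (4 mm above the deck).
- white_center (a point): White tablet: a flat disc 24 mm across and 8 mm thick, 10 to 15 g, lying flat on the tray's deck at the start. This point is the tablet's centre (4 mm above the deck). It stays where it is. The four tablets start in any order in four rows, near x = -69, -23, 23 and 69 mm of the tray, each at y between -45 and 40 mm.
- vial_center (a point): Amber glass vial with a blue cap, 23 mm across, 58 mm high, standing loose on the table to the left of the tray; its centre, half-way up. To be left alone.
- oximeter_center (a point): Blue and white finger oximeter, 33 x 58 x 30 mm, lying loose on the table to the left of the tray; its centre. To be left alone.
- blister: Blister pack of pills, 42 x 95 x 5 mm, lying loose on the table to the right of the trough; origin at its centre. To be left alone.
- orange_1: The same tablet as orange_1_center; origin at the centre of its underside.
- orange_2: The same tablet as orange_2_center; origin at the centre of its underside.
- orange_3: The same tablet as orange_3_center; origin at the centre of its underside.

How it is judged:
At the end, for the whole second after the job is handed in: All three orange tablets are at rest in the trough (centres within its outline and below the deck's level); the white tablet lies on the deck within 25 mm of where it started; the vial stands, and vial, oximeter and blister pack are within 25 mm of where they started (x of orange_1_center in the frame of tray between -0.106 and 0.106 m and y of orange_1_center in the frame of tray between -0.143 and -0.09 m and z of each of orange_1_center, orange_2_center, orange_3_center in the frame of tray below 0.028 m and linear speed of each of orange_1, orange_2, orange_3 below 0.02 m/s and x of orange_2_center in the frame of tray between -0.106 and 0.106 m and y of orange_2_center in the frame of tray between -0.143 and -0.09 m and x of orange_3_center in the frame of tray between -0.106 and 0.106 m and y of orange_3_center in the frame of tray between -0.143 and -0.09 m and distance of each of white_center, vial_center, oximeter_center, blister from where it was at the start of the episode below 0.025 m and y of white_center in the frame of tray above -0.09 m and z of white_center in the frame of tray between 0.03 and 0.04 m and angle between vial_center's own z axis and vertical below 0.3 rad); the robot touches nothing.
It fails at once if a tablet is lifted (its centre rises more than 16 mm above its place on the deck) (z of any of orange_1_center, orange_2_center, orange_3_center, white_center in the frame of tray above 0.05 m).
It fails at once if the white tablet is moved more than 25 mm (distance of white_center from where it was at the start of the episode above 0.025 m).
It fails at once if the vial, the oximeter or the blister pack is moved more than 25 mm, or the vial is tipped (distance of any of vial_center, oximeter_center, blister from where it was at the start of the episode above 0.025 m or angle between vial_center's own z axis and vertical above 0.3 rad).
It also fails if it takes over 51 s, if anything falls off the work surface, if the arm or the gripper's body presses on something with over 40 N, if the wrist force passes 120 N, or if a joint passes its speed limit or range.

### The arm

A 7-joint arm with a two-finger parallel gripper is mounted at the origin on a cart in front of the work surface, level with it; the furniture and walls round the work are solid. World frame = base frame: x ahead of the robot, y to its left, z up, the work surface at z = 0. Lengths are in m, angles in rad, forces in N, time in s.
With the tool pointing down it reaches from about 0.4 to 0.85 m from the base axis. Payload 10.4 kg.
Tool frame: the origin (TCP) lies midway between the tips of the shut fingers; the grasp point (between the pads) lies 19 mm behind it; z points along the fingers, y is the line along which they close (so a half turn about z gives the same grasp; the last joint's range is limited). The gripper opens to 85 mm and grips with 20 to 120 N. Pads are 22 mm wide; open, the fingers measure 114 mm over their backs; the gripper's body (76 mm by 85 mm) begins 54 mm behind the grasp point. The pads swing forward as they close: fully open they stand 13 mm farther back than shut.
Start: joints at [-1.223, 0.332, -0.065, 1.46, 0.022, 1.35, -0.088], TCP at [0.226, 0.583, 0.231] pointing down, gripper open.
Joint ranges: [-2.6, 2.6], [-0.5, 2.12], [-1.47, 1.34], [0.16, 2.42], [-1.27, 4.41], [0.06, 2.06], [-2.6, 2.6]. Speed limits (rad/s): [2.22, 2.22, 2.79, 2.79, 3.14, 3.14, 3.14].

### API

Orientations are given as a unit quaternion [x, y, z, w].
In Python, from workcell import get_obs, camera, camera_params, hand_in gives the robot as it stands.
- The arm moves only by the tool carry_out, never from a script. Its argument "commands" is a list that holds one entry, the list of rows, each a list of 6 numbers: the shift along the tool's x, y, z in units of 40 mm (1.0 is 40 mm), then the turn, a rotation vector about the tool's x, y, z in units of 6 degrees (1.0 is 6 degrees). In form: [[[x, y, z, ax, ay, az], ...]]. A call has 1 to 20 rows; each row shifts and turns the commanded pose from where the row before left it, along the tool's axes as they then stand; what a row does not reach is not made up. A row lasts 1/12 s, in which the tool goes at most 41.7 mm and 7.16 degrees, less where a joint would pass 70% of its speed; a pose out of reach is approached as far as the arm can. A call is refused whole if a number of a shift passes 1 or a number of a turn 1, either way. A call with a gripper value outside its range is refused whole. "hand" is the closure, from -1 (fully open) to 1 (shut), set as the call begins (left out, the last holds). The fingers move at their own pace and stop on an object; "force" is the grip in N (left out, the last holds). Time passes only in rows, so rows that do not move let the fingers close. It gives the time, the measured TCP pose, the force, the opening and the grip force at its end, in the units of the state.
- get_obs(): the state, without advancing time (a new reading comes with each control period).
- camera(name): name is "side" or "top"; returns the picture (480x640x3 uint8, red, green, blue); there is no depth.
- camera_params(name): a dict with "mtx" (3x3 intrinsics, pixels), "R" (3x3) and "t" (3): a world point X has camera coordinates R X + t. Camera axes: x right, y down, z forward; pixel columns grow to the right and rows downward; lengths in m; the calibration is good to about 2 mm. A picture is of the moment at which its call begins. camera_params takes no time and is no camera call.
- hand_in(): hands the job in; it is judged then, once.
The state is a dict: "clock": time; "joint_pos": joint angles; "joint_velocities": joint speeds; "tau": joint torques, N m; "position": TCP position; "ee_rot": TCP orientation; "ft_force": force on the tool from outside, world axes, zero at the start; "torque": the same for the moment, N m; "grip_width": opening from 0.0 (shut) to 1.0 (fully open); "grasp_force": force on a finger pad.
Only numpy, scipy, OpenCV 4.12 (cv2) and the standard library are available. Lean on these libraries where they do the work, as an engineer would, in place of code of your own. Each camera call takes 0.05 s, during which the arm holds its last target. There are 200 camera calls.

## Working session

There is one attempt and no reset: what is moved stays moved. The work goes in short steps, Python scripts to look and compute and a tool call to move; the robot and the scene stay as the last step left them, time stands still between calls to the robot, and variables do not carry over. Pictures are saved under pics/ and viewed, at most 10 in all, crops included, and the job is handed in when it is done.

Besides the shell and the picture viewer there is one more tool, called after "Request:" as a command line: name --argument value ..., lists and objects as JSON in quotes. carry_out: Moves the arm, as the interface text tells. Its arguments: {"type":"object","properties":{"commands":{"type":"array"},"hand":{"type":"number"},"force":{"type":"number"}},"required":["commands"]}

```bash
mkdir -p pics
python3 - <<'E'
from workcell import *
import cv2
for n in("top","side"):
    cv2.imwrite(f"pics/{n}0.png",camera(n)[:,:,::-1]); p=camera_params(n); print(n,p)
o=get_obs(); print(o["clock"],o["position"],o["ee_rot"],o["grip_width"])
E
```

```text
top {'mtx': array([[567.99054916,   0.        , 324.01910205],
       [  0.        , 567.99054916, 239.7822299 ],
       [  0.        ,   0.        ,   1.        ]]), 'R': array([[ 0.0222828 , -0.99974903, -0.00231578],
       [-0.98488895, -0.02155355, -0.17184065],
       [ 0.17174761,  0.00610987, -0.98512204]]), 't': array([0.01330894, 0.55090296, 0.85217961])}
side {'mtx': array([[434.15146933,   0.        , 326.69990587],
       [  0.        , 434.15146933, 245.42023101],
       [  0.        ,   0.        ,   1.        ]]), 'R': array([[-0.98880932, -0.1491038 , -0.00491705],
       [-0.09119711,  0.63021747, -0.77104411],
       [ 0.11806442, -0.76196719, -0.63676275]]), 't': array([0.54814002, 0.08141661, 0.82780655])}
0.1 [0.22640641 0.58220945 0.230607  ] [ 1.84347617e-01  9.82860916e-01 -6.10551380e-04 -5.82544762e-05] 0.9997202197362179
```

View pics/top0.png

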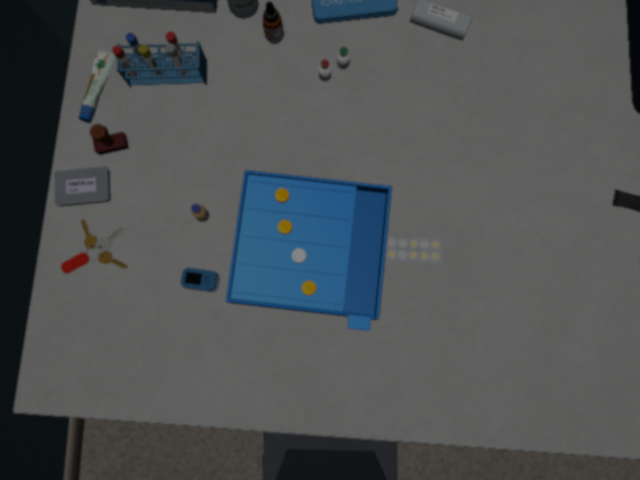

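View pics/side0.png

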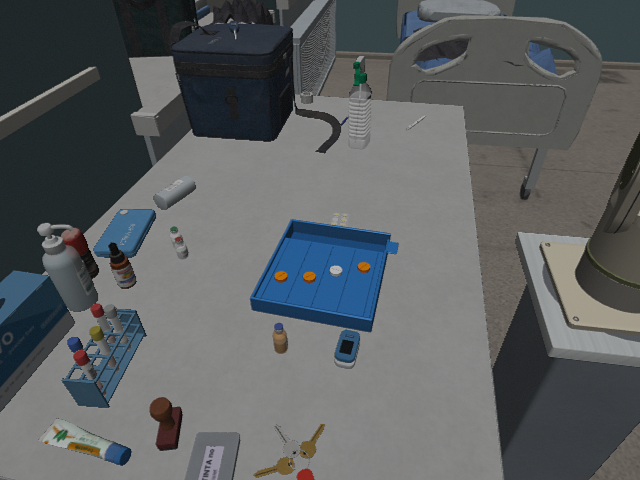

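The top view shows the tray corners near (246,172), (391,186), (379,318) and (228,302), with the trough on the right. The orange tablets are at (282,195), (285,227) and (309,288), and the white one is at (299,256). The vial (200,212) and oximeter (199,279) are on the left, the blister pack (414,250) on the right. The side view agrees: the white tablet is second from the robot.

```bash
cat > h.py <<'E'
from workcell import *
import cv2, numpy as np
from scipy.spatial.transform import Rotation as Ro
def ray(n,px,z):
    p=camera_params(n);R,t=p["R"],p["t"];c=-R.T@t
    px=np.atleast_2d(px).astype(float)
    d=(np.c_[px,np.ones(len(px))]@np.linalg.inv(p["mtx"]).T)@R
    return c+d*((z-c[2])/d[:,2])[:,None]
def blobs(m,a):
    n,l,s,c=cv2.connectedComponentsWithStats(m.astype(np.uint8)); return [c[i] for i in range(1,n) if s[i,4]>a]
def masks(im):
    h=cv2.cvtColor(im,cv2.COLOR_RGB2HSV);H,S,V=h[...,0],h[...,1],h[...,2]
    return (H>8)&(H<30)&(S>150)&(V>120), (H>95)&(H<120)&(S>130)&(V>40), (S<60)&(V>150)
def tray(yaw,c,P): # world->tray
    co,si=np.cos(yaw),np.sin(yaw); d=np.asarray(P)[...,:2]-c
    return np.c_[d@[co,si],d@[-si,co]]
E
python3 - <<'E'
from h import *
for n in("top","side"):
    im=cv2.imread(f"pics/{n}0.png")[:,:,::-1].copy(); o,b,w=masks(im)
    roi=np.zeros(o.shape,bool)
    if n=="top": roi[165:335,222:397]=1
    else: roi[215:335,245:400]=1
    b=((b|o|w)&roi).astype(np.uint8)
    b=cv2.morphologyEx(b,cv2.MORPH_CLOSE,np.ones((9,9)))
    b=cv2.morphologyEx(b,cv2.MORPH_OPEN,np.ones((35,35)))
    c=max(cv2.findContours(b,0,2)[0],key=cv2.contourArea)[:,0]
    if n=="top":
        P=ray(n,c,.037)[:,:2]; r=cv2.minAreaRect((P*1000).astype(np.float32)); box=cv2.boxPoints(r)
        print("rect mm",r,box)
        # left edge: two boxes w/ largest y -> tray x axis
        s=box[np.argsort(-box[:,1])]; e=s[:2]; e=e[np.argsort(e[:,0])]; f=s[2:]
        x=(e[1]-e[0])/np.linalg.norm(e[1]-e[0]); yaw=np.arctan2(x[1],x[0]); y=np.array([-x[1],x[0]])
        ctr=(np.array(r[0])+26*y)/1000; print("yaw",yaw,"deck",ctr)
    for k,m in(("or",o),("wh",w)):
        q=blobs(m&roi,30)
        if q: P=ray(n,q,.038 if n=="top" else .036); print(n,k,np.round(q,1).tolist(),np.round(P,4).tolist(),np.round(tray(yaw,ctr,P)*1000,1).tolist())
o=get_obs();print(Ro.from_quat(o["ee_rot"]).as_matrix().round(3))
E
```

```text
rect mm ((547.0117797851562, 48.30992889404297), (241.10174560546875, 216.0977783203125), 84.79103088378906) [[428.46448  -61.933495]
 [643.6698   -81.55268 ]
 [665.5591   158.55334 ]
 [450.35376  178.17255 ]]
yaw -0.09091373 deck [0.54937228 0.07420255]
top or [[281.5, 194.4], [284.5, 226.3], [308.4, 287.5]] [[0.6254, 0.0962, 0.038], [0.5728, 0.0896, 0.038], [0.4752, 0.0485, 0.038]] [[73.7, 28.9], [22.0, 17.5], [-71.5, -32.3]]
side or [[363.5, 266.0], [280.3, 275.3], [308.9, 275.8]] [[0.4764, 0.0459, 0.036], [0.6273, 0.0938, 0.036], [0.5744, 0.0874, 0.036]] [[-70.1, -34.8], [75.8, 26.6], [23.8, 15.5]]
side wh [[335.5, 269.4]] [[0.5279, 0.0631, 0.036]] [[-20.4, -13.0]]
[[-0.932  0.362 -0.   ]
 [ 0.362  0.932 -0.001]
 [-0.    -0.001 -1.   ]]
```

The rectangle measures 216 x 241 mm against the true 218 x 244 mm. The tablets lie on their rows, and the two views agree to about 2 mm. Next I align the tool with the tray and close the fingers.

Request:
carry_out --commands '[[[0, 0, 0, 0, 0, -0.9], [0, 0, 0, 0, 0, -0.9], [0, 0, 0, 0, 0, -0.87], [0, 0, 0, 0, 0, 0]]]' --hand 1 --force 40

```text
clock: 0.43
position: [0.2264, 0.5823, 0.2309]
ee_rot: [0.043, 0.999, -0.0, -0.0]
ft_force: [0.4, 0.6, 0.2]
grip_width: 0.456
grasp_force: 0.0
```

Request:
carry_out --commands '[[[-0.6, -0.55, 0.1, 0, 0, 0], [-0.6, -0.55, 0.1, 0, 0, 0], [-0.6, -0.55, 0.1, 0, 0, 0], [-0.6, -0.55, 0.1, 0, 0, 0], [-0.6, -0.55, 0.1, 0, 0, 0], [-0.6, -0.55, 0.1, 0, 0, 0], [-0.6, -0.55, 0.1, 0, 0, 0], [-0.6, -0.55, 0.1, 0, 0, 0], [-0.6, -0.55, 0.1, 0, 0, 0], [-0.6, -0.55, 0.1, 0, 0, 0], [-0.6, -0.55, 0.1, 0, 0, 0], [-0.6, -0.55, 0.1, 0, 0, 0], [-0.6, -0.55, 0.1, 0, 0, 0], [-0.6, -0.55, 0.1, 0, 0, 0], [-0.6, -0.55, 0.1, 0, 0, 0], [-0.6, -0.55, 0.1, 0, 0, 0], [-0.6, -0.55, 0.1, 0, 0, 0], [-0.6, -0.55, 0.1, 0, 0, 0], [0, 0, 0, 0, 0, 0], [0, 0, 0, 0, 0, 0]]]'

```text
clock: 2.1
position: [0.6213, 0.1463, 0.1585]
ee_rot: [0.049, 0.999, -0.001, -0.0]
ft_force: [-0.5, 0.8, -0.9]
grip_width: 0.002
grasp_force: 0.0
```

```bash
cat > st.py <<'E'
from h import *
o=get_obs();M=Ro.from_quat(o["ee_rot"]).as_matrix()
print(o["clock"],np.round(o["position"],4),o["grip_width"],np.round(o["ft_force"],1),"tray mm",tray(-.0909,np.array([.5494,.0742]),o["position"])*1000)
print(M.round(3), "yaw of tool y deg",np.degrees(np.arctan2(M[1,1],M[0,1])),"want 84.8")
E
python3 st.py
```

```text
2.1 [0.6213 0.1463 0.1585] 0.00233759063324542 [-0.5  0.8 -0.9] tray mm [[65.05820905 78.34650127]]
[[-0.995  0.098 -0.001]
 [ 0.098  0.995 -0.001]
 [ 0.001 -0.001 -1.   ]] yaw of tool y deg 84.38146017291233 want 84.8
```

Request:
carry_out --commands '[[[-0.25, -0.33, 0, 0, 0, 0], [0, 0, 0.5, 0, 0, 0], [0, 0, 0.5, 0, 0, 0], [0, 0, 0.5, 0, 0, 0], [0, 0, 0.5, 0, 0, 0], [0, 0, 0.4, 0, 0, 0], [0, 0, 0.3, 0, 0, 0], [0, 0, 0.2, 0, 0, 0], [0, 0, 0.1, 0, 0, 0], [0, 0, 0.05, 0, 0, 0], [0, 0, 0, 0, 0, 0], [0, 0, 0, 0, 0, 0]]]'

```text
clock: 3.1
position: [0.6299, 0.135, 0.0382]
ee_rot: [0.046, 0.999, 0.0, 0.001]
ft_force: [1.0, -0.1, -0.1]
grip_width: 0.002
grasp_force: 0.0
```

```bash
python3 st.py
python3 - <<'E'
from h import *
im=camera("top")[140:340,200:420,::-1]; im2=camera("side")[190:350,230:420,::-1]
a=cv2.resize(im,None,fx=1.8,fy=1.8); b=cv2.resize(im2,(400,360))
cv2.imwrite("pics/a1.png",np.hstack([a,b]))
E
```

```text
3.1 [0.6299 0.135  0.0382] 0.001882758205690727 [ 1.  -0.1 -0.1] tray mm [[74.62730468 67.85056891]]
[[-0.996  0.091  0.001]
 [ 0.091  0.996  0.   ]
 [-0.001  0.001 -1.   ]] yaw of tool y deg 84.7636266358428 want 84.8
```

View pics/a1.png

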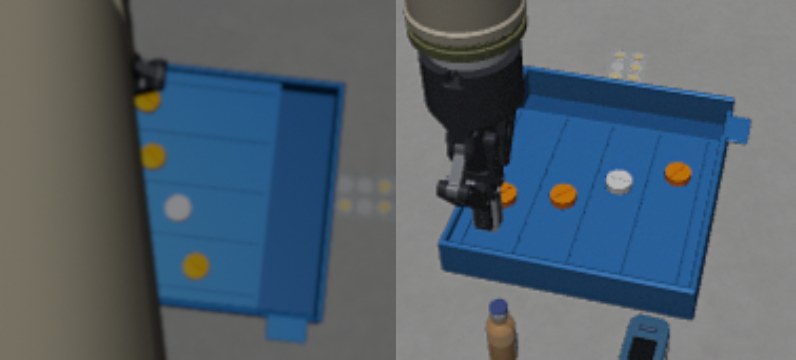

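The side view shows the fingers inside the left rim, beside the far orange tablet, with nothing disturbed. Next I lower about 4 mm and sweep.

Request:
carry_out --commands '[[[0, 0, 0.06, 0, 0, 0], [0, 0, 0.05, 0, 0, 0], [0, -0.2, 0, 0, 0, 0], [0, -0.2, 0, 0, 0, 0], [0, -0.2, 0, 0, 0, 0], [0, -0.2, 0, 0, 0, 0], [0, -0.2, 0, 0, 0, 0], [0, -0.2, 0, 0, 0, 0], [0, -0.2, 0, 0, 0, 0], [0, -0.2, 0, 0, 0, 0], [0, 0, 0, 0, 0, 0]]]'

```text
clock: 4.12
position: [0.6235, 0.0684, 0.033]
ee_rot: [0.047, 0.999, -0.0, 0.0]
ft_force: [-0.6, -1.6, -0.2]
grip_width: 0.005
grasp_force: 0.0
```

```bash
python3 st.py
```

```text
4.1167 [0.6235 0.0684 0.033 ] 0.004831057151108214 [-0.6 -1.6 -0.2] tray mm [[74.30335986  0.98654882]]
[[-0.996  0.093  0.   ]
 [ 0.093  0.996 -0.001]
 [-0.    -0.001 -1.   ]] yaw of tool y deg 84.64057372738085 want 84.8
```

Request:
carry_out --commands '[[[0, -0.2, 0, 0, 0, 0], [0, -0.2, 0, 0, 0, 0], [0, -0.2, 0, 0, 0, 0], [0, -0.2, 0, 0, 0, 0], [0, -0.2, 0, 0, 0, 0], [0, -0.2, 0, 0, 0, 0], [0, -0.2, 0, 0, 0, 0], [0, -0.2, 0, 0, 0, 0], [0, -0.2, 0, 0, 0, 0], [0, -0.2, 0, 0, 0, 0], [0, -0.2, 0, 0, 0, 0], [0, -0.15, 0, 0, 0, 0], [0, 0, 0, 0, 0, 0], [0, 0, 0, 0, 0, 0]]]'

```text
clock: 5.28
position: [0.615, -0.0228, 0.0329]
ee_rot: [0.046, 0.999, 0.0, 0.0]
ft_force: [-0.5, 0.5, -0.5]
grip_width: 0.0
grasp_force: 0.0
```

```bash
python3 st.py
python3 - <<'E'
from h import *
im=camera("top")[140:340,200:420,::-1]; im2=camera("side")[190:350,230:420,::-1]
a=cv2.resize(im,None,fx=1.8,fy=1.8); b=cv2.resize(im2,(400,360))
cv2.imwrite("pics/a2.png",np.hstack([a,b]))
E
```

```text
5.2833 [ 0.615  -0.0228  0.0329] 9.036366389977995e-05 [-0.5  0.5 -0.5] tray mm [[ 74.09637753 -90.67092959]]
[[-0.996  0.092  0.   ]
 [ 0.092  0.996  0.   ]
 [-0.     0.    -1.   ]] yaw of tool y deg 84.73826510663176 want 84.8
```

View pics/a2.png

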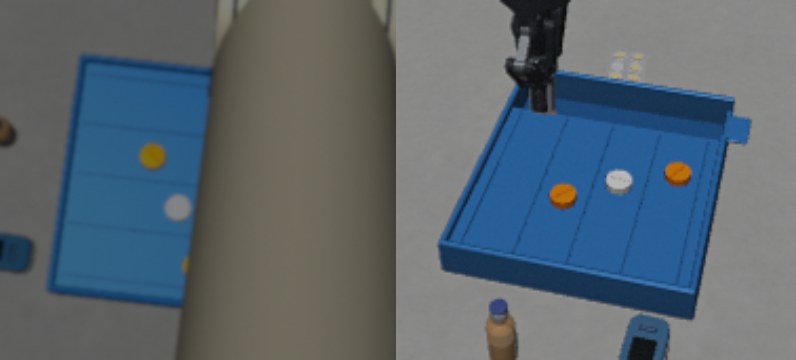

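The far orange tablet has gone over the edge. The other tablets haven't moved. Next I raise the fingers and go to the second orange row.

Request:
carry_out --commands '[[[0, 0.1, -0.4, 0, 0, 0], [0, 0, -0.45, 0, 0, 0], [0, 0, -0.4, 0, 0, 0], [0.16, 0.45, 0, 0, 0, 0], [0.16, 0.45, 0, 0, 0, 0], [0.16, 0.45, 0, 0, 0, 0], [0.16, 0.45, 0, 0, 0, 0], [0.16, 0.45, 0, 0, 0, 0], [0.16, 0.45, 0, 0, 0, 0], [0.16, 0.45, 0, 0, 0, 0], [0.16, 0.45, 0, 0, 0, 0], [0, 0, 0, 0, 0, 0], [0, 0, 0, 0, 0, 0]]]'

```text
clock: 6.47
position: [0.577, 0.1314, 0.0829]
ee_rot: [0.044, 0.999, 0.0, -0.0]
ft_force: [0.3, -0.4, -0.2]
grip_width: 0.001
grasp_force: 0.0
```

```bash
python3 st.py
python3 - <<'E'
from h import *
im2=camera("side")[190:350,230:420,::-1]
cv2.imwrite("pics/a3.png",cv2.resize(im2,(570,480)))
E
```

```text
6.4667 [0.577  0.1314 0.0829] 0.0007898199910649664 [ 0.3 -0.4 -0.2] tray mm [[22.33410318 59.47989952]]
[[-0.996  0.088 -0.   ]
 [ 0.088  0.996  0.001]
 [ 0.     0.001 -1.   ]] yaw of tool y deg 84.95981545643879 want 84.8
```

View pics/a3.png

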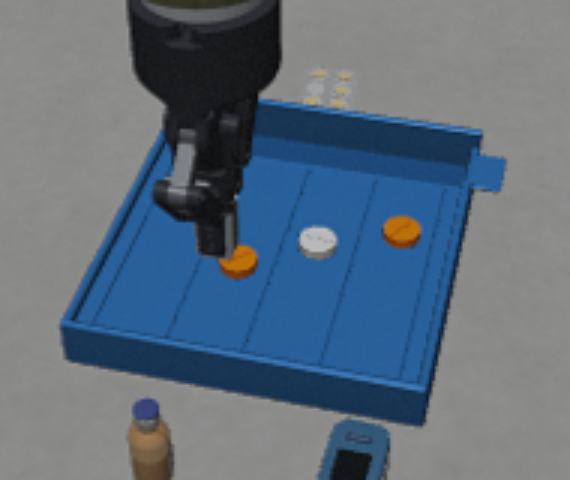

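The fingers hang above the deck, left of the second orange tablet and clear of it. I lower and sweep.

Request:
carry_out --commands '[[[0, 0, 0.4, 0, 0, 0], [0, 0, 0.4, 0, 0, 0], [0, 0, 0.25, 0, 0, 0], [0, 0, 0.1, 0, 0, 0], [0, 0, 0.09, 0, 0, 0], [0, 0, 0, 0, 0, 0], [0, -0.2, 0, 0, 0, 0], [0, -0.2, 0, 0, 0, 0], [0, -0.2, 0, 0, 0, 0], [0, -0.2, 0, 0, 0, 0], [0, -0.2, 0, 0, 0, 0], [0, -0.2, 0, 0, 0, 0], [0, -0.2, 0, 0, 0, 0], [0, -0.2, 0, 0, 0, 0], [0, 0, 0, 0, 0, 0]]]'

```text
clock: 7.77
position: [0.5715, 0.0633, 0.0333]
ee_rot: [0.047, 0.999, -0.0, -0.0]
ft_force: [0.1, -0.1, 0.4]
grip_width: -0.001
grasp_force: 0.0
```

```bash
python3 st.py
```

```text
7.7667 [0.5715 0.0633 0.0333] -0.0013689168567247807 [ 0.1 -0.1  0.4] tray mm [[23.02858873 -8.82461413]]
[[-0.996  0.093 -0.   ]
 [ 0.093  0.996 -0.001]
 [ 0.    -0.001 -1.   ]] yaw of tool y deg 84.64347092480503 want 84.8
```

Request:
carry_out --commands '[[[0, -0.2, 0, 0, 0, 0], [0, -0.2, 0, 0, 0, 0], [0, -0.2, 0, 0, 0, 0], [0, -0.2, 0, 0, 0, 0], [0, -0.2, 0, 0, 0, 0], [0, -0.2, 0, 0, 0, 0], [0, -0.2, 0, 0, 0, 0], [0, -0.2, 0, 0, 0, 0], [0, -0.2, 0, 0, 0, 0], [0, -0.2, 0, 0, 0, 0], [0, -0.05, 0, 0, 0, 0], [0, 0, 0, 0, 0, 0], [0, 0, 0, 0, 0, 0]]]'

```text
clock: 8.85
position: [0.5642, -0.0156, 0.0333]
ee_rot: [0.046, 0.999, 0.0, -0.0]
ft_force: [0.3, 0.1, 0.7]
grip_width: -0.001
grasp_force: 0.0
```

Request:
carry_out --commands '[[[0, 0.1, -0.4, 0, 0, 0], [0, 0, -0.45, 0, 0, 0], [0, 0, -0.4, 0, 0, 0], [0.29, 0.31, 0, 0, 0, 0], [0.29, 0.31, 0, 0, 0, 0], [0.29, 0.31, 0, 0, 0, 0], [0.29, 0.31, 0, 0, 0, 0], [0.29, 0.31, 0, 0, 0, 0], [0.29, 0.31, 0, 0, 0, 0], [0.29, 0.31, 0, 0, 0, 0], [0.29, 0.31, 0, 0, 0, 0], [0, 0, 0, 0, 0, 0], [0, 0, 0, 0, 0, 0]]]'

```text
clock: 9.93
position: [0.4809, 0.0964, 0.0834]
ee_rot: [0.044, 0.999, 0.0, 0.0]
ft_force: [-0.1, -0.4, -0.1]
grip_width: 0.001
grasp_force: 0.0
```

```bash
python3 st.py
python3 - <<'E'
from h import *
im2=camera("side")[190:350,230:420,::-1]
cv2.imwrite("pics/a4.png",cv2.resize(im2,(570,480)))
E
```

```text
9.9333 [0.4809 0.0964 0.0834] 0.0007259338553561984 [-0.1 -0.4 -0.1] tray mm [[-70.21690645  15.92371845]]
[[-0.996  0.089  0.   ]
 [ 0.089  0.996  0.   ]
 [-0.     0.    -1.   ]] yaw of tool y deg 84.92021851421052 want 84.8
```

View pics/a4.png

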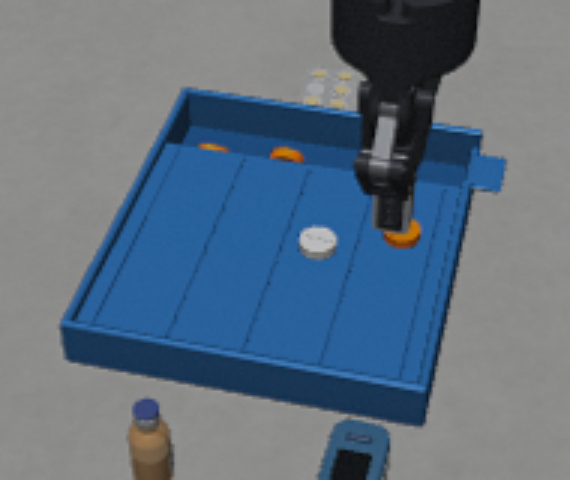

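Two orange tablets are in the trough and the white one hasn't moved. The fingers are left of the last orange tablet, so I do the final sweep and then retreat.

Request:
carry_out --commands '[[[0, 0, 0.4, 0, 0, 0], [0, 0, 0.4, 0, 0, 0], [0, 0, 0.25, 0, 0, 0], [0, 0, 0.1, 0, 0, 0], [0, 0, 0.09, 0, 0, 0], [0, 0, 0, 0, 0, 0], [0, -0.2, 0, 0, 0, 0], [0, -0.2, 0, 0, 0, 0], [0, -0.2, 0, 0, 0, 0], [0, -0.2, 0, 0, 0, 0], [0, -0.2, 0, 0, 0, 0], [0, 0, 0, 0, 0, 0]]]'

```text
clock: 10.98
position: [0.4774, 0.0533, 0.0339]
ee_rot: [0.047, 0.999, -0.0, 0.0]
ft_force: [-0.7, -1.5, -0.0]
grip_width: 0.0
grasp_force: 0.0
```

Request:
carry_out --commands '[[[0, -0.2, 0, 0, 0, 0], [0, -0.2, 0, 0, 0, 0], [0, -0.2, 0, 0, 0, 0], [0, -0.2, 0, 0, 0, 0], [0, -0.2, 0, 0, 0, 0], [0, -0.2, 0, 0, 0, 0], [0, -0.2, 0, 0, 0, 0], [0, -0.2, 0, 0, 0, 0], [0, -0.1, 0, 0, 0, 0], [0, 0, 0, 0, 0, 0], [0, 0, 0, 0, 0, 0]]]'

```text
clock: 11.9
position: [0.4714, -0.0123, 0.0337]
ee_rot: [0.046, 0.999, 0.0, 0.0]
ft_force: [-0.5, -1.0, 0.1]
grip_width: 0.001
grasp_force: 0.0
```

Request:
carry_out --commands '[[[0, 0.1, -0.4, 0, 0, 0], [0, 0, -0.45, 0, 0, 0], [0, 0, -0.6, 0, 0, 0], [0, 0, -0.8, 0, 0, 0], [0, 0, -0.8, 0, 0, 0], [0, 0.5, -0.5, 0, 0, 0], [0, 0.7, 0, 0, 0, 0], [0, 0.7, 0, 0, 0, 0], [0, 0.7, 0, 0, 0, 0], [0, 0.7, 0, 0, 0, 0], [0, 0.7, 0, 0, 0, 0], [0, 0.7, 0, 0, 0, 0], [0, 0.7, 0, 0, 0, 0], [0, 0.7, 0, 0, 0, 0], [0, 0.7, 0, 0, 0, 0], [0, 0.7, 0, 0, 0, 0], [0, 0, 0, 0, 0, 0], [0, 0, 0, 0, 0, 0]]]'

```text
clock: 13.4
position: [0.4981, 0.2927, 0.1752]
ee_rot: [0.044, 0.999, 0.0, -0.0]
ft_force: [0.1, -1.1, -0.4]
grip_width: 0.005
grasp_force: 0.0
```

```bash
python3 st.py
python3 - <<'E'
from h import *
im=camera("top"); o,b,w=masks(im); o[:165]=0;o[335:]=0;o[:,:222]=0;o[:,397:]=0
q=blobs(o,15)
if q: print(np.round(tray(-.0909,np.array([.5494,.0742]),ray("top",q,.010))*1000,1).tolist())
a=cv2.resize(im[140:340,200:420,::-1],None,fx=1.8,fy=1.8)
b=cv2.resize(camera("side")[190:350,230:420,::-1],(400,360))
cv2.imwrite("pics/a5.png",np.hstack([a,b]))
E
```

```text
13.4 [0.4981 0.2927 0.1752] 0.004506603860504615 [ 0.1 -1.1 -0.4] tray mm [[-70.9656202  212.92057568]]
[[-0.996  0.087 -0.001]
 [ 0.087  0.996  0.   ]
 [ 0.001  0.    -1.   ]] yaw of tool y deg 84.99008342178055 want 84.8
[[76.7, -95.7], [23.9, -101.2], [-70.4, -107.1]]
```

View pics/a5.png

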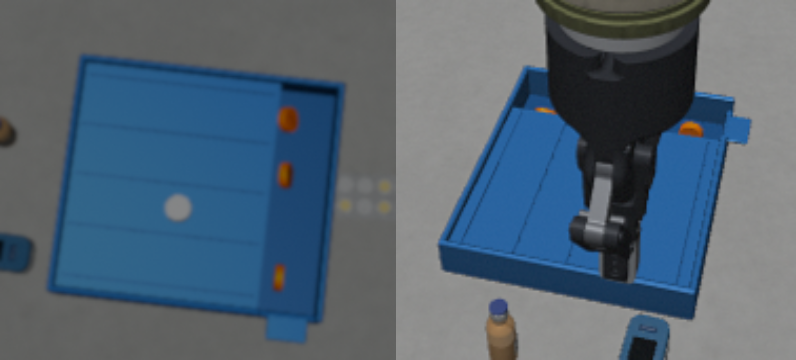

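All three orange tablets are in the trough, standing or leaning on edge, and the white one is untouched. I wait a second and check that they are at rest.

Request:
carry_out --commands '[[[0, 0.3, 0, 0, 0, 0], [0, 0.3, 0, 0, 0, 0], [0, 0, 0, 0, 0, 0], [0, 0, 0, 0, 0, 0], [0, 0, 0, 0, 0, 0], [0, 0, 0, 0, 0, 0], [0, 0, 0, 0, 0, 0], [0, 0, 0, 0, 0, 0], [0, 0, 0, 0, 0, 0], [0, 0, 0, 0, 0, 0], [0, 0, 0, 0, 0, 0], [0, 0, 0, 0, 0, 0], [0, 0, 0, 0, 0, 0], [0, 0, 0, 0, 0, 0], [0, 0, 0, 0, 0, 0]]]'

```text
clock: 14.75
position: [0.5012, 0.3144, 0.1757]
ee_rot: [0.046, 0.999, 0.0, 0.0]
ft_force: [-0.5, 0.6, 0.0]
grip_width: 0.009
grasp_force: 0.0
```

Run:
```python
from h import *
im=camera("top"); o,b,w=masks(im); o[:165]=0;o[335:]=0;o[:,:222]=0;o[:,397:]=0
q=blobs(o,15)
for z in(.010,.018): print(np.round(tray(-.0909,np.array([.5494,.0742]),ray("top",q,z))*1000,1).tolist())
cv2.imwrite("pics/a6.png",cv2.resize(im[155:325,310:400,::-1],None,fx=3.4,fy=3.4,interpolation=cv2.INTER_CUBIC))
```

```text
[[76.8, -95.8], [23.9, -101.2], [-70.4, -107.1]]
[[74.8, -95.5], [22.4, -100.9], [-71.1, -106.8]]
```

View pics/a6.png

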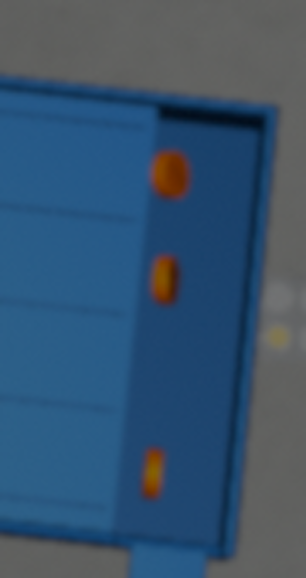

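The tablets haven't moved in 1.3 s, and all three centres are inside the trough outline (y about -95, -101 and -107 mm).

```bash
python3 -c "
from workcell import *
print(hand_in())"
```

```text
the job is handed in; nothing more can be done
None
```

All three orange tablets were swept into the trough and lay at rest there; the white tablet stayed put, the vial, oximeter and blister pack were not touched, and the job was handed in at about 15 s (no verdict was returned).

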